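# Return the stain dropper bottles to their colour-coded drip dishes

### The arm

A 6-joint arm with a two-finger parallel gripper is mounted at the origin on a cart in front of the work surface, level with it; the furniture and walls round the work are solid. World frame = base frame: x ahead of the robot, y to its left, z up, the work surface at z = 0. Lengths are in m, angles in rad, forces in N, time in s.
With the tool pointing down it reaches from about 0.25 to 0.725 m from the base axis. Payload 4 kg.
Tool frame: the origin (TCP) lies at the very end of the fingers, on their centre line; the grasp point (between the pads) lies 19 mm behind it; z points along the fingers, y is the line along which they close (so a half turn about z gives the same grasp; the last joint's range is limited). The gripper opens to 85 mm and grips with 20 to 120 N. Pads are 22 mm wide; open, the fingers measure 114 mm over their backs; the gripper's body (76 mm by 85 mm) begins 54 mm behind the grasp point. The pads swing forward as they close: fully open they stand 13 mm farther back than shut.
Start: joints at [1.216, 0.241, 0.005, 1.335, 0, 1.571], TCP at [0.174, 0.469, 0.231] pointing down, gripper open.
Joint ranges: [-2.72, 2.72], [-1.05, 1.87], [-1.09, 1.28], [-1.99, 2.15], [-1.42, 1.44], [-3.14, 3.14]. Speed limits (rad/s): [2.79, 2.79, 3.14, 3.14, 3.14, 3.14].

### API

Orientations are given as a unit quaternion [x, y, z, w].
In Python, from workcell import telemetry, vision, workorder gives the robot as it stands.
- The arm moves only by the shell command python3 -m inch 'ROWS'. ROWS is JSON, a list of rows, each a list of 3 entries, a list of its own where there are three numbers: the turn, a rotation vector about the tool's x, y, z scaled (see below), then the shift along the tool's x, y, z scaled (see below), then the closure, from -1 (fully open) to 1 (shut). A call has 1 to 10 rows; each row shifts and turns the commanded pose from where the row before left it, along the tool's axes as they then stand; what a row does not reach is not made up. The controller multiplies each number of a shift by 0.3 m and each number of a turn by 360 degrees. A row lasts 1/12 s, in which the tool goes at most 41.7 mm and 7.16 degrees, less where a joint would pass 70% of its speed; a pose out of reach is approached as far as the arm can. A call with a number of a shift or a turn outside -1 to 1 is refused whole. A call with a gripper value outside its range is refused whole. The fingers move at their own pace and stop on an object; the grip force is fixed at half the most. Time passes only in rows, so rows that do not move let the fingers close. It gives the time, the measured TCP pose, the force, the opening and the grip force at its end, in the units of the state.
- telemetry.get_obs(): the state, without advancing time (a new reading comes with each control period).
- vision.camera(name): name is "side" or "top"; returns a dict with "img" (480x640x3 uint8, red, green, blue), "fov_y" (degrees; the focal length in pixels is half the picture's height over the tangent of half this angle, whatever the lens; pixels are square), "cx", "cy" (the principal point, pixels), "pose" (4x4, takes a point from camera to world coordinates). Camera axes: x right, y up, looking along -z (the intrinsics and any distortion apply to the point x, -y, -z); pixel columns grow to the right and rows downward; lengths in m; the calibration is good to about 2 mm. A picture is of the moment at which its call begins. There is no depth.
- workorder.job_done(): hands the job in; it is judged then, once.
The state is a dict: "clock": time; "joint_pos": joint angles; "joint_vel": joint speeds; "tau": joint torques, N m; "eef_pos": TCP position; "tool_rot": TCP orientation; "ft_force": force on the tool from outside, world axes, zero at the start; "ft_torque": the same for the moment, N m; "grip_width": finger opening in m; "grasp_force": force on a finger pad.
Only numpy, scipy, OpenCV 4.12 (cv2) and the standard library are available. Lean on these libraries where they do the work, as an engineer would, in place of code of your own. Each camera call takes 0.05 s, during which the arm holds its last target. There are 200 camera calls.

### The job

Stand each of the four dropper bottles with a red, yellow, blue or white cap flat in the middle of the drip dish of its own cap colour, one after another, and keep the bottles upright all the way. Leave the black-capped dropper bottle and the slim red-capped vial standing where they are.

Things in the scene. Friction and masses are not known exactly. Their poses are not given: they have to be found in the camera images.
- dropper_red: small pale pink dropper bottle with a red tapered screw cap, standing upright, to go to the red dish; round body 20 mm in diameter and 38 mm high with a dark red band, cap 16 mm across, 59 mm high in all, about 20 g. Origin at the centre of its underside, z up along the bottle.
- dropper_yellow: small white dropper bottle with a yellow tapered screw cap, standing upright, to go to the yellow dish; round body 20 mm in diameter and 38 mm high with a dark red band, cap 16 mm across, 59 mm high in all, about 20 g. Origin at the centre of its underside, z up along the bottle.
- dropper_blue: small white dropper bottle with a blue tapered screw cap, standing upright, to go to the blue dish; round body 20 mm in diameter and 35 mm high with a dark red band, cap 16 mm across, 56 mm high in all, about 20 g. Origin at the centre of its underside, z up along the bottle.
- dropper_white: small white dropper bottle with a white tapered screw cap, standing upright, to go to the white dish; round body 20 mm in diameter and 44 mm high with a dark red band, cap 16 mm across, 65 mm high in all, about 20 g. Origin at the centre of its underside, z up along the bottle.
- dish_red: round open red plastic drip dish, fixed to the bench: outside 54 mm across at the foot and 70 mm at the rim, 10 mm high, wall 3 mm; flat inner floor about 48 mm across, 3 mm above the bench. Origin at the centre of its underside, on the bench, z up.
- dish_yellow: round open yellow plastic drip dish, fixed to the bench: outside 54 mm across at the foot and 70 mm at the rim, 10 mm high, wall 3 mm; flat inner floor about 48 mm across, 3 mm above the bench. Origin at the centre of its underside, on the bench, z up.
- dish_blue: round open blue plastic drip dish, fixed to the bench: outside 54 mm across at the foot and 70 mm at the rim, 10 mm high, wall 3 mm; flat inner floor about 48 mm across, 3 mm above the bench. Origin at the centre of its underside, on the bench, z up.
- dish_white: round open white plastic drip dish, fixed to the bench: outside 54 mm across at the foot and 70 mm at the rim, 10 mm high, wall 3 mm; flat inner floor about 48 mm across, 3 mm above the bench. Origin at the centre of its underside, on the bench, z up.
- dropper_black: small dark brown dropper bottle with a black tapered screw cap, standing upright, a bystander with no dish, to be left standing where it is; round body 20 mm in diameter and 38 mm high with a dark red band, cap 16 mm across, 59 mm high in all, about 20 g. Origin at the centre of its underside, z up along the bottle.
- vial_red: slim white vial with a red straight-sided screw cap, 13 mm in diameter, 48 mm high, standing upright; a bystander (not a dropper bottle), to be left where it is. Origin at the centre of its underside, z up.
Mind the look-alikes: they are no part of the job. What is shaped like the dropper_yellow but green or purple is not meant.

How it is judged:
By the outcome, as a careful person would: the job done as asked, in the order asked, and still so for the second after the job is handed in, with the robot touching nothing.
It also fails if it takes over 93 s, if anything falls off the work surface, if the arm or the gripper's body presses on something with over 40 N, if the wrist force passes 120 N, or if a joint passes its speed limit or range.

## Working session

There is one attempt and no reset: what is moved stays moved. The work goes in short steps, Python scripts to look and compute and a shell command to move; the robot and the scene stay as the last step left them, time stands still between calls to the robot, and variables do not carry over. Pictures are saved under pics/ and viewed, at most 14 in all, crops included, and the job is handed in when it is done.

```bash
ls; mkdir -p pics; python3 - <<'E'
from workcell import telemetry, vision
import cv2,numpy as np
o=telemetry.get_obs()
for k in o: print(k,np.round(o[k],4))
for n in("top","side"):
    c=vision.camera(n); cv2.imwrite(f"pics/{n}0.png",c["img"][:,:,::-1]); np.save(f"{n}0.npy",c,allow_pickle=True)
    print(n,[k for k in c],c["fov_y"],c["cx"],c["cy"],np.round(c["pose"],4).tolist(),[c[k] for k in c if k not in("img","pose")])
E
```

```text
pics
clock 0.0
joint_pos [1.216  0.2414 0.0037 1.3352 0.     1.5708]
joint_vel [ 0.0008  0.0007  0.0019  0.0013 -0.0008 -0.0014]
tau [ 4.00000e-04 -3.72317e+01  2.52408e+01  1.69000e-02 -2.00000e-04
  0.00000e+00]
eef_pos [0.1735 0.4683 0.2304]
tool_rot [ 1.765e-01  9.843e-01 -1.000e-03 -2.000e-04]
ft_force [ 0.0023  0.4643 -0.6663]
ft_torque [-0.0204  0.0457  0.0512]
grasp_force 0.0
grip_width 0.0853
top ['img', 'fov_y', 'cx', 'cy', 'pose'] 55.0047961401717 319.42948459855126 236.56505679013983 [[0.0128, 0.9785, -0.206, 0.3452], [-0.9999, 0.0129, -0.0008, -0.0051], [0.0018, 0.206, 0.9786, 0.9417], [0.0, 0.0, 0.0, 1.0]] [55.0047961401717, 319.42948459855126, 236.56505679013983]
side ['img', 'fov_y', 'cx', 'cy', 'pose'] 48.54161723128802 321.6789101862491 231.29057203472388 [[-0.9815, 0.0731, -0.1771, 0.3533], [-0.1915, -0.3952, 0.8984, 0.9545], [-0.0043, 0.9157, 0.4019, 0.4738], [0.0, 0.0, 0.0, 1.0]] [48.54161723128802, 321.6789101862491, 231.29057203472388]
```

View pics/top0.png

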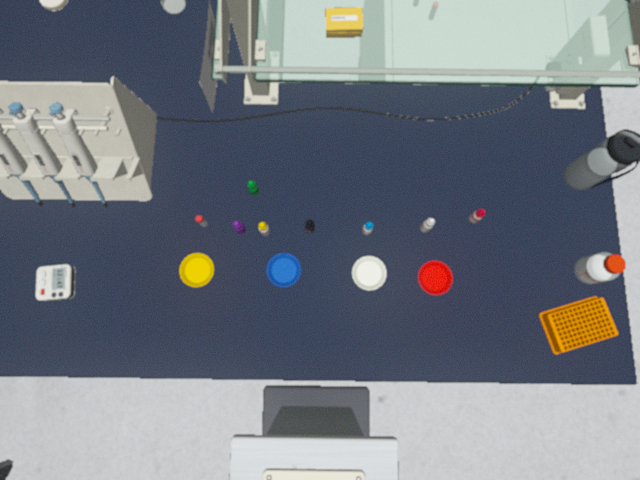

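View pics/side0.png

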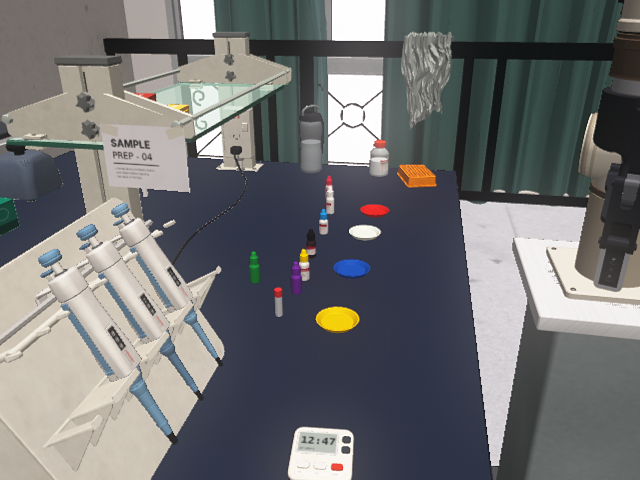

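Top view: caps are at red bottle (480,212), white (430,222), blue (368,225), black (310,224), yellow (263,226), purple (238,226), green (252,186) and red vial (199,218). Dishes are yellow (197,270), blue (284,270), white (369,273) and red (435,278). I'll measure them by mask, crop-check the candidates, and cross-check the two views.

```bash
cat > h.py <<'E'
import numpy as np,cv2
def proj(c,p):
    R=c["pose"][:3,:3];q=R.T@(np.asarray(p)-c["pose"][:3,3]);f=240/np.tan(np.radians(c["fov_y"])/2)
    return np.array([c["cx"]+f*q[0]/-q[2],c["cy"]-f*q[1]/-q[2]])
def ray(c,u,v):
    f=240/np.tan(np.radians(c["fov_y"])/2)
    return c["pose"][:3,3],c["pose"][:3,:3]@np.array([(u-c["cx"])/f,-(v-c["cy"])/f,-1])
def onz(c,uv,z):
    o,d=ray(c,*uv);return o+d*(z-o[2])/d[2]
def blob(c,hlo,hhi,box,smin=120,vmin=60,vmax=255,smax=255):
    h=cv2.cvtColor(c["img"],cv2.COLOR_RGB2HSV);x0,y0,x1,y1=box
    H=h[...,0].astype(int)
    m=((H>=hlo)&(H<=hhi)) if hlo<=hhi else ((H>=hlo)|(H<=hhi))
    m&=(h[...,1]>=smin)&(h[...,1]<=smax)&(h[...,2]>=vmin)&(h[...,2]<=vmax)
    k=np.zeros_like(m);k[y0:y1,x0:x1]=1;m&=k
    n,l,s,ce=cv2.connectedComponentsWithStats(m.astype(np.uint8))
    if n<2:return None
    i=1+np.argmax(s[1:,4]);return ce[i],s[i]
E
python3 - <<'E'
from h import *
T=np.load("top0.npy",allow_pickle=True).item();S=np.load("side0.npy",allow_pickle=True).item()
print("tcp",proj(T,[.1735,.468,.23]),proj(S,[.1735,.468,.23]),"base",proj(T,[0,0,0]),proj(S,[0,0,0]))
D={"yellow":((20,35),(170,245,225,300),(300,295,370,340)),"blue":((95,125),(260,245,310,295),(325,250,380,285)),"red":((172,8),(410,255,460,300),(355,200,395,220))}
for k,(h,b,sb) in D.items():
    for c,bb in((T,b),(S,sb)):
        r=blob(c,*h,bb); x,y,w,hh,a=r[1]; uv=(x+w/2-.5,y+hh/2-.5); print("dish",k,uv,r[1],np.round(onz(c,uv,.01),4))
for c,bb in((T,(345,250,392,295)),(S,(340,220,390,245))):
    r=blob(c,0,180,bb,smin=0,smax=70,vmin=130); x,y,w,hh,a=r[1];uv=(x+w/2-.5,y+hh/2-.5); print("dish white",uv,r[1],np.round(onz(c,uv,.01),4))
a=cv2.resize(T["img"][170:245,185:500],None,fx=2.5,fy=2.5,interpolation=2)
b=cv2.resize(S["img"][170:330,235:360],None,fx=2.5,fy=2.5,interpolation=2)
o=np.zeros((590,790,3),np.uint8);o[:187,:787]=a;o[188:588,:312]=b
t=cv2.resize(S["img"][170:255,300:350],None,fx=4.5,fy=4.5,interpolation=2);o[188:188+t.shape[0],330:330+t.shape[1]]=t
cv2.imwrite("pics/crop0.png",o[:,:,::-1])
E
```

```text
tcp [-12.71284247 451.59928055] [607.98392641 277.88017709] base [313.33080226 524.7942159 ] [608.81546354 275.77895592]
dish yellow (np.float64(196.0), np.float64(270.0)) [179 253  35  35 953] [0.4686 0.2457 0.01  ]
dish yellow (np.float64(337.0), np.float64(319.5)) [315 307  45  26 885] [0.4678 0.2524 0.01  ]
dish blue (np.float64(283.5), np.float64(269.5)) [ 266  252   36   36 1015] [0.4719 0.0679 0.01  ]
dish blue (np.float64(351.5), np.float64(268.5)) [333 259  38  20 581] [0.4697 0.0776 0.01  ]
dish red (np.float64(435.0), np.float64(277.5)) [418 260  35  36 986] [ 0.4596 -0.2398  0.01  ]
dish red (np.float64(374.5), np.float64(210.5)) [360 204  30  14 306] [ 0.4577 -0.2257  0.01  ]
dish white (np.float64(368.5), np.float64(272.5)) [ 351  255   36   36 1006] [ 0.468 -0.105  0.01 ]
dish white (np.float64(364.5), np.float64(231.0)) [349 225  32  13 343] [ 0.4666 -0.1006  0.01  ]Traceback (most recent call last):
  File "<stdin>", line 12, in <module>
ValueError: could not broadcast input array from shape (188,788,3) into shape (187,787,3)
```

```bash
python3 - <<'E'
from h import *
T=np.load("top0.npy",allow_pickle=True).item();S=np.load("side0.npy",allow_pickle=True).item()
o=np.zeros((595,790,3),np.uint8)
def put(im,x,y): o[y:y+im.shape[0],x:x+im.shape[1]]=im[:,:790-x]
R=lambda im,f:cv2.resize(im,None,fx=f,fy=f,interpolation=cv2.INTER_NEAREST)
put(R(T["img"][175:240,188:384],4),0,0);put(R(T["img"][195:240,360:500],4),0,262)
put(R(S["img"][245:325,240:330],3),560,262);put(R(S["img"][172:262,295:345],3.5),400,270) if 0 else put(R(S["img"][172:240,295:345],2),560,455)
cv2.imwrite("pics/crop0.png",o[:,:,::-1])
g=cv2.cvtColor(T["img"],cv2.COLOR_RGB2GRAY).astype(float)
xs=np.arange(5,632,6);xs=xs[(xs<225)|(xs>405)]
ys=[]
for x in xs:
    d=np.clip(np.diff(g[365:395,x]),0,None);ys.append(365.5+(d**2*np.arange(len(d))).sum()/(d**2).sum())
ys=np.array(ys);p=np.polyfit(xs,ys,1);r=ys-np.polyval(p,xs);q=np.polyfit(xs-320,ys,2)
print(p,q,np.round(r[::6],2))
E
```

```text
[1.34179567e-02 3.75564673e+02] [7.62639919e-07 1.34232838e-02 3.79823942e+02] [ 0.45 -0.13  0.31 -0.05  0.32 -0.16  0.35  0.46 -0.28  0.32 -0.13  0.36
 -0.01]
```

View pics/crop0.png

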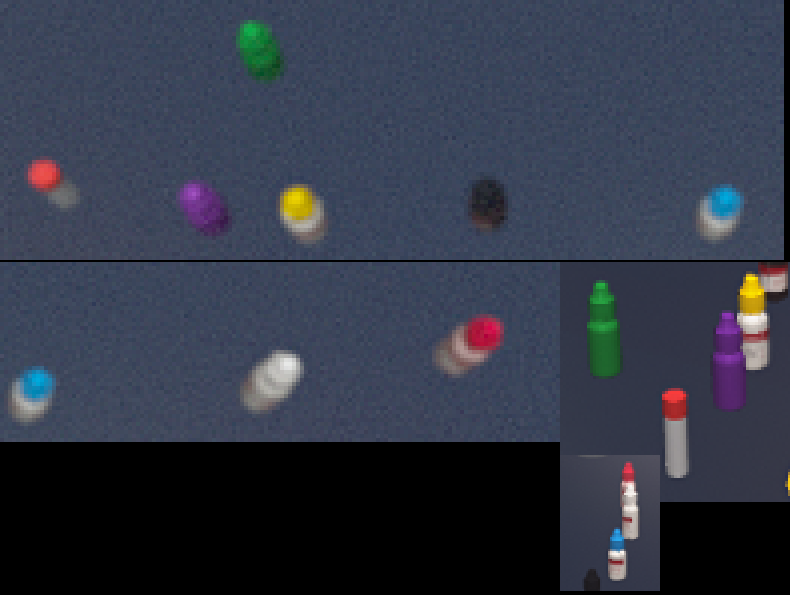

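Candidates: the red cap at (480,212) is pale pink and tapered, so it is dropper_red. The red cap at (199,218) is slim and straight-sided, so it is the vial and stays. Yellow is (263,226); purple (238,226) and green (252,186) are look-alikes. The crop confirms this. Next I measure the bottles, triangulating the caps across both views.

```bash
python3 - <<'E'
from h import *
T=np.load("top0.npy",allow_pickle=True).item();S=np.load("side0.npy",allow_pickle=True).item()
def tri(a,b):
    o1,d1=ray(T,*a);o2,d2=ray(S,*b);d1/=np.linalg.norm(d1);d2/=np.linalg.norm(d2)
    s=np.linalg.lstsq(np.c_[d1,-d2],o2-o1,rcond=None)[0];p,q=o1+s[0]*d1,o2+s[1]*d2
    return np.round((p+q)/2,4),np.round(1e3*(q-p),1)
B={"red":((165,8),(468,200,492,225),(320,172,336,195)),"yellow":((20,35),(252,215,275,240),(295,245,315,268)),"blue":((95,112),(358,215,380,240),(315,205,330,222)),
"purple":((130,155),(225,215,250,240),(285,255,305,300)),"green":((50,80),(240,175,265,200),(245,245,262,290)),"vialred":((172,8),(190,208,212,230),(270,285,286,302))}
for k,(h,b,sb) in B.items():
    t=blob(T,*h,b,smin=110);s=blob(S,*h,sb,smin=110)
    print(k,np.round(t[0],1),t[1][2:],np.round(s[0],1),s[1][:4],tri(t[0],s[0]),"top z.048",np.round(onz(T,t[0],.048)[:2],4))
for n,c,bb in(("white",T,(418,212,440,236)),("whiteS",S,(324,190,337,216))):
    t=blob(c,0,180,bb,smin=0,smax=90,vmin=110);print(n,np.round(t[0],1),t[1])
    if c is T: print(np.round(onz(T,t[0],.04),4))
t=blob(T,0,180,(300,212,320,240),smin=0,vmin=0,vmax=45);print("black",t[0],t[1],onz(T,t[0],.04))
E
```

```text
red [480.5 212.5] [10  9 69] [328.6 180.5] [326 176   6  10] (array([ 0.5877, -0.3281,  0.044 ]), array([-0.5, -0.1, -0.1])) top z.048 [ 0.5869 -0.3266]
yellow [261.8 225.4] [ 9  8 56] [303.5 255.9] [299 249  10  14] (array([0.5543, 0.1109, 0.0451]), array([-1.7, -0.2, -0.4])) top z.048 [0.5545 0.1106]
blue [368.8 224.6] [10  9 66] [323.1 214.3] [319 208   9  12] (array([ 0.5595, -0.1031,  0.0416]), array([-2.1, -0.2, -0.5])) top z.048 [ 0.5591 -0.1023]
purple [238.4 226.6] [ 12  14 115] [295.8 278.9] [291 261  11  34] (array([0.5565, 0.1614, 0.0245]), array([-0.7, -0.1, -0.2])) top z.048 [0.5515 0.1572]
green [252.4 187.1] [ 12  15 126] [254.  268.2] [249 251  12  33] (array([0.6408, 0.1362, 0.0247]), array([-1.1, -0.2, -0.4])) top z.048 [0.6339 0.1328]
vialred [198.6 218.3] [ 8  8 49] [277.6 291.9] [274 287   8  11] (array([0.5679, 0.2389, 0.0419]), array([-2. , -0.3, -0.6])) top z.048 [0.5674 0.2375]
white [428.  223.9] [421 217  15  15 146]
[ 0.564  -0.2224  0.04  ]
whiteS [329.5 201.5] [326 190   8  24 177]
black [309.81818182 224.90909091] [306 221   8   8  33] [0.55871524 0.0152698  0.04      ]
```

```bash
python3 -m inch '[[[0,0,0.0194],[0,0,0],-1],[[0,0,0.0194],[0,0,0],-1],[[0,0,0.0194],[0,0,0],-1],[[0,0,0.0194],[0,0,0],-1],[[0,0,0.0194],[0,0,0],-1],[[0,0,0.0194],[0,0,0],-1],[[0,0,0.0194],[0,0,0],-1],[[0,0,0.0194],[0,0,0],-1],[[0,0,0.0194],[0,0,0],-1],[[0,0,0.0190],[0,0,0],-1]]'
```

```text
clock: 0.93
eef_pos: [0.1736, 0.4685, 0.2308]
tool_rot: [0.709, 0.705, -0.001, 0.0]
ft_force: [-0.1, -0.1, 0.3]
grip_width: 0.0851
grasp_force: 0.0
```

```bash
python3 -m inch '[[[0,0,0],[-0.12,0.06,0],-1],[[0,0,0],[-0.12,0.06,0],-1],[[0,0,0],[-0.12,0.06,0],-1],[[0,0,0],[-0.12,0.06,0],-1],[[0,0,0],[-0.12,0.06,0],-1],[[0,0,0],[-0.12,0.06,0],-1],[[0,0,0],[-0.12,0.06,0],-1],[[0,0,0],[-0.12,0.06,0],-1],[[0,0,0],[-0.12,0.06,0],-1],[[0,0,0],[-0.12,0.06,0],-1]]'
python3 -m inch '[[[0,0,0],[-0.12,0.06,0],-1],[[0,0,0],[-0.12,0.06,0],-1],[[0,0,0],[-0.12,0.06,0],-1],[[0,0,0],[-0.12,0.06,0],-1],[[0,0,0],[-0.12,0.06,0],-1],[[0,0,0],[-0.12,0.06,0],-1],[[0,0,0],[-0.12,0.06,0],-1],[[0,0,0],[-0.12,0.06,0],-1],[[0,0,0],[-0.12,0.06,0],-1],[[0,0,0],[-0.12,0.06,0],-0.3]]'
```

```text
clock: 1.77
eef_pos: [0.3536, 0.1068, 0.2312]
tool_rot: [0.707, 0.707, 0.0, -0.0]
ft_force: [0.1, 0.1, 0.4]
grip_width: 0.0854
grasp_force: 0.0
clock: 2.6
eef_pos: [0.5336, -0.2532, 0.2306]
tool_rot: [0.707, 0.707, -0.0, -0.001]
ft_force: [1.9, -0.0, 0.3]
grip_width: 0.0752
grasp_force: 0.0
```

```bash
python3 -m inch '[[[0,0,0],[-0.08,0.06,0],-0.3],[[0,0,0],[-0.08,0.06,0],-0.3],[[0,0,0],[-0.085,0.059,0],-0.3],[[0,0,0],[0,0,0.1],-0.3],[[0,0,0],[0,0,0.1],-0.3],[[0,0,0],[0,0,0.1],-0.3],[[0,0,0],[0,0,0],-0.3]]'
python3 - <<'E'
from h import *
from workcell import telemetry,vision
p=telemetry.get_obs()["eef_pos"]
ims=[]
for n in("top","side"):
    c=vision.camera(n);u,v=proj(c,p).astype(int);print(n,u,v)
    x0=min(max(u-50,0),540);y0=max(v-50,0);ims.append(cv2.resize(c["img"][y0:y0+140,x0:x0+100],None,fx=4,fy=4,interpolation=0));print(x0,y0)
cv2.imwrite("pics/a1.png",np.hstack(ims)[:,:,::-1])
E
```

```text
clock: 3.18
eef_pos: [0.5826, -0.3227, 0.1325]
tool_rot: [0.707, 0.707, -0.002, -0.007]
ft_force: [-1.0, 1.1, -0.9]
grip_width: 0.0554
grasp_force: 0.0
top 494 202
444 152
side 330 147
280 97
```

View pics/a1.png

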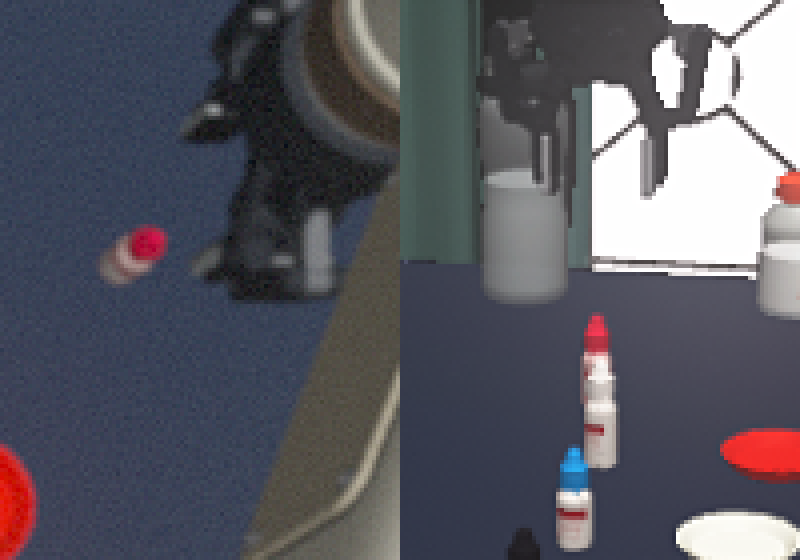

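Top: the fingers straddle the projected TCP (crop 200,200 → px 494,202), so the calibration agrees with the robot to about 1 px. In the side view the red bottle stands below the fingers at px (329,180).

```bash
python3 -m inch '[[[0,0,0],[0,0,0],-0.3],[[0,0,0],[0,0,0],-0.3]]'
```

```text
clock: 3.45
eef_pos: [0.5886, -0.3255, 0.1444]
tool_rot: [0.707, 0.707, 0.001, 0.002]
ft_force: [-0.2, -0.7, 0.3]
grip_width: 0.0555
grasp_force: 0.0
```

```bash
python3 -m inch '[[[0,0,0],[-0.003,0,0.09],-0.3],[[0,0,0],[0,0,0.09],-0.3],[[0,0,0],[0,0,0.09],-0.3],[[0,0,0],[0,0,0.08],-0.3],[[0,0,0],[0,0,0.05],-0.3],[[0,0,0],[0,0,0.035],-0.3],[[0,0,0],[0,0,0],-0.3],[[0,0,0],[0,0,0],-0.3]]'
python3 -m inch '[[[0,0,0],[0,0,0],0.2],[[0,0,0],[0,0,0],0.4],[[0,0,0],[0,0,0],0.6],[[0,0,0],[0,0,0],0.8],[[0,0,0],[0,0,0],1],[[0,0,0],[0,0,0],1],[[0,0,0],[0,0,0],1]]'
python3 - <<'E'
from h import *
from workcell import telemetry,vision
p=telemetry.get_obs()["eef_pos"];ims=[]
for n in("top","side"):
    c=vision.camera(n);u,v=proj(c,p).astype(int);print(n,u,v)
    x0=min(max(u-50,0),540);y0=max(v-70,0);ims.append(cv2.resize(c["img"][y0:y0+140,x0:x0+100],None,fx=4,fy=4,interpolation=0));print(x0,y0)
cv2.imwrite("pics/a2.png",np.hstack(ims)[:,:,::-1])
E
```

```text
clock: 4.12
eef_pos: [0.5879, -0.3261, 0.0122]
tool_rot: [0.707, 0.707, 0.0, 0.001]
ft_force: [-0.8, 0.6, 0.6]
grip_width: 0.0554
grasp_force: 0.0
clock: 4.7
eef_pos: [0.5881, -0.3264, 0.0127]
tool_rot: [0.707, 0.707, 0.0, 0.002]
ft_force: [-1.4, 0.6, 6.1]
grip_width: 0.0175
grasp_force: 58.7
top 474 216
424 146
side 328 192
278 122
```

View pics/a2.png

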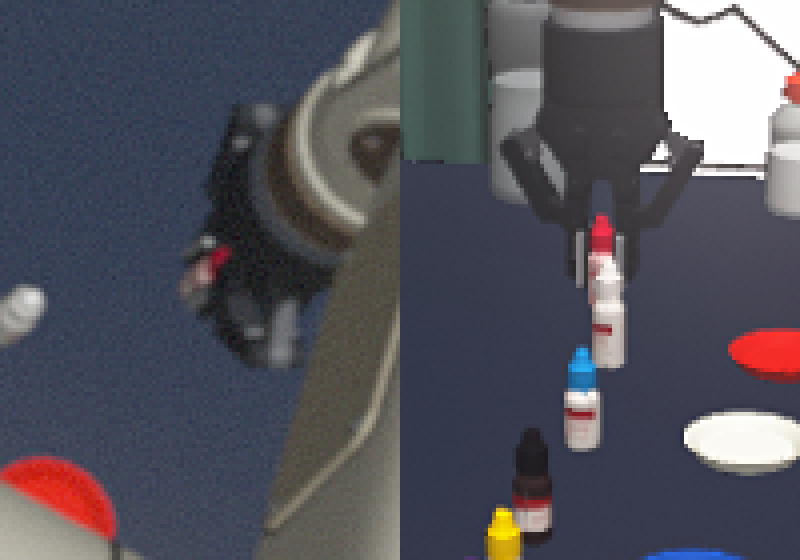

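Fingers are on the pink bottle at px (475,215), and it stands upright in the side view. Now I lift, carry it over the red dish, and look.

```bash
python3 -m inch '[[[0,0,0],[0,0,-0.04],1],[[0,0,0],[0,0,-0.08],1],[[0,0,0],[0,0,-0.08],1],[[0,0,0],[0.04,-0.06,0],1],[[0,0,0],[0.05,-0.074,0],1],[[0,0,0],[0.055,-0.08,0],1],[[0,0,0],[0.055,-0.08,0],1],[[0,0,0],[0.05,-0.074,0],1],[[0,0,0],[0.04,-0.06,0],1],[[0,0,0],[0,0,0],1]]'
python3 -m inch '[[[0,0,0],[0,0,0],1],[[0,0,0],[0,0,0],1]]'
python3 - <<'E'
from h import *
from workcell import telemetry,vision
p=telemetry.get_obs()["eef_pos"];ims=[]
for n in("top","side"):
    c=vision.camera(n);u,v=proj(c,p).astype(int);print(n,u,v)
    x0=min(max(u-50,0),540);y0=max(v-70,0);ims.append(cv2.resize(c["img"][y0:y0+140,x0:x0+100],None,fx=4,fy=4,interpolation=0));print(x0,y0)
cv2.imwrite("pics/a3.png",np.hstack(ims)[:,:,::-1])
E
```

```text
clock: 5.63
eef_pos: [0.4539, -0.2357, 0.0707]
tool_rot: [0.707, 0.707, -0.001, -0.003]
ft_force: [-1.3, -0.3, -0.8]
grip_width: 0.0171
grasp_force: 58.7
clock: 5.8
eef_pos: [0.4599, -0.2393, 0.0717]
tool_rot: [0.707, 0.707, 0.0, 0.001]
ft_force: [-1.0, -0.0, -0.4]
grip_width: 0.0173
grasp_force: 58.7
top 442 273
392 203
side 375 183
325 113
```

View pics/a3.png

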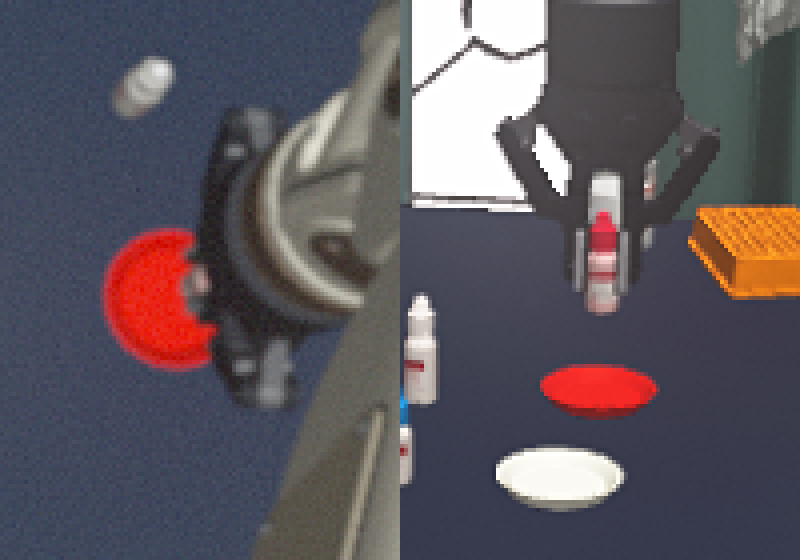

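Bottle is held upright over the red dish (side px ~(375,180), dish (375,210)). Lowering and releasing.

```bash
python3 -m inch '[[[0,0,0],[0,0,0.05],1],[[0,0,0],[0,0,0.06],1],[[0,0,0],[0,0,0.045],1],[[0,0,0],[0,0,0.02],1],[[0,0,0],[0,0,0.008],1],[[0,0,0],[0,0,0],1],[[0,0,0],[0,0,0],1]]'
python3 -m inch '[[[0,0,0],[0,0,0],0.6],[[0,0,0],[0,0,0],0.4],[[0,0,0],[0,0,0],0.2],[[0,0,0],[0,0,0],0.1],[[0,0,0],[0,0,-0.03],0.1],[[0,0,0],[0,0,-0.07],0],[[0,0,0],[0,0,-0.1],-0.3],[[0,0,0],[0,0,-0.12],-0.3],[[0,0,0],[0,0,-0.12],-0.3],[[0,0,0],[0,0,0],-0.3]]'
python3 -m inch '[[[0,0,0],[0,0,0],-0.3]]'
```

```text
clock: 6.48
eef_pos: [0.4595, -0.2392, 0.0162]
tool_rot: [0.707, 0.707, 0.0, 0.0]
ft_force: [-0.6, -0.4, -0.6]
grip_width: 0.0173
grasp_force: 58.8
clock: 7.32
eef_pos: [0.463, -0.2409, 0.1563]
tool_rot: [0.707, 0.707, 0.002, 0.007]
ft_force: [1.0, -0.2, 0.8]
grip_width: 0.0559
grasp_force: 0.0
clock: 7.4
eef_pos: [0.4607, -0.2397, 0.1514]
tool_rot: [0.707, 0.707, 0.001, 0.003]
ft_force: [-0.3, -0.0, -0.5]
grip_width: 0.0555
grasp_force: 0.0
```

```bash
python3 -m inch '[[[0,0,0],[0.117,0.0315,0],-0.3],[[0,0,0],[0.117,0.0315,0],-0.3],[[0,0,0],[0.117,0.0315,0],-0.3],[[0,0,0],[0.117,0.0315,0],-0.3],[[0,0,0],[0.117,0.0315,0],-0.3],[[0,0,0],[0.117,0.0315,0],-0.3],[[0,0,0],[0.117,0.0315,0],-0.3],[[0,0,0],[0.117,0.0315,0],-0.3],[[0,0,0],[0.117,0.0315,0],-0.3],[[0,0,0],[0.117,0.0315,0],-0.3]]'
python3 -m inch '[[[0,0,0],[0,0,0],-0.3],[[0,0,0],[0,0,0],-0.3]]'
python3 - <<'E'
from h import *
from workcell import telemetry,vision
T=vision.camera("top");S=vision.camera("side")
t=blob(T,165,8,(410,240,460,300),smin=110);print(t)
o=np.hstack([cv2.resize(T["img"][235:300,400:480],None,fx=5,fy=5,interpolation=0),cv2.resize(S["img"][160:225,335:415],None,fx=5,fy=5,interpolation=0)])
q=np.hstack([T["img"][170:290,150:350],S["img"][170:290,200:400]]);q=cv2.resize(q,(800,240),interpolation=0)
cv2.imwrite("pics/a4.png",np.vstack([o,q])[:,:,::-1])
E
```

```text
clock: 8.23
eef_pos: [0.5523, 0.1139, 0.1465]
tool_rot: [0.707, 0.707, -0.001, -0.001]
ft_force: [0.2, -0.5, -0.0]
grip_width: 0.0552
grasp_force: 0.0
clock: 8.4
eef_pos: [0.5524, 0.1141, 0.1462]
tool_rot: [0.706, 0.708, -0.001, -0.001]
ft_force: [0.3, -0.5, 0.7]
grip_width: 0.0552
grasp_force: 0.0
(array([435.04054054, 277.3014553 ]), array([418, 260,  35,  36, 962], dtype=int32))
```

View pics/a4.png

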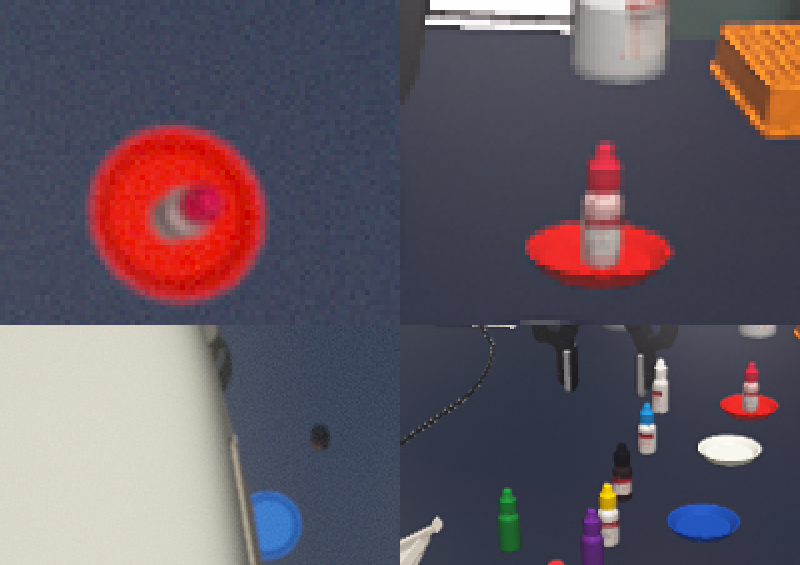

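Top crop: the red bottle stands within ~1 px of the red dish centre (435,277), and the side view shows it upright. Descending on yellow.

```bash
python3 -m inch '[[[0,0,0],[-0.009,0.006,0.09],-0.3],[[0,0,0],[0,0,0.09],-0.3],[[0,0,0],[0,0,0.09],-0.3],[[0,0,0],[0,0,0.08],-0.3],[[0,0,0],[0,0,0.05],-0.3],[[0,0,0],[0,0,0.045],-0.3],[[0,0,0],[0,0,0],-0.3],[[0,0,0],[0,0,0],-0.3]]'
python3 -m inch '[[[0,0,0],[0,0,0],0.2],[[0,0,0],[0,0,0],0.4],[[0,0,0],[0,0,0],0.6],[[0,0,0],[0,0,0],0.8],[[0,0,0],[0,0,0],1],[[0,0,0],[0,0,0],1],[[0,0,0],[0,0,0],1]]'
python3 -m inch '[[[0,0,0],[0,0,-0.04],1],[[0,0,0],[0,0,-0.08],1],[[0,0,0],[0,0,-0.08],1],[[0,0,0],[0,0,0],1]]'
```

```text
clock: 9.17
eef_pos: [0.5539, 0.1079, 0.0137]
tool_rot: [0.708, 0.706, -0.001, -0.001]
ft_force: [0.2, -0.5, 0.7]
grip_width: 0.0556
grasp_force: 0.0
clock: 9.75
eef_pos: [0.556, 0.1096, 0.0157]
tool_rot: [0.707, 0.707, 0.001, 0.001]
ft_force: [-1.0, -1.7, 5.7]
grip_width: 0.017
grasp_force: 58.6
clock: 10.08
eef_pos: [0.5585, 0.1105, 0.0793]
tool_rot: [0.707, 0.707, 0.004, 0.002]
ft_force: [1.3, -0.0, 1.0]
grip_width: 0.0169
grasp_force: 58.6
```

```bash
python3 -m inch '[[[0,0,0],[0,-0.07,0],1],[[0,0,0],[0,-0.09,0],1],[[0,0,0],[0.03,-0.08,0],1],[[0,0,0],[0.08,-0.048,0],1],[[0,0,0],[0.1,0,0],1],[[0,0,0],[0.1,0,0],1],[[0,0,0],[0.08,0,0],1],[[0,0,0],[0.06,0,0],1],[[0,0,0],[0,0,0],1],[[0,0,0],[0,0,0],1]]'
python3 -m inch '[[[0,0,0],[0,0,0],1],[[0,0,0],[0,0,0],1]]'
python3 - <<'E'
from h import *
from workcell import telemetry,vision
p=telemetry.get_obs()["eef_pos"];ims=[];print(p)
for n in("top","side"):
    c=vision.camera(n);u,v=proj(c,p).astype(int);print(n,u,v)
    x0=min(max(u-50,0),540);y0=max(v-70,0);ims.append(cv2.resize(c["img"][y0:y0+140,x0:x0+100],None,fx=4,fy=4,interpolation=0));print(x0,y0)
cv2.imwrite("pics/a5.png",np.hstack(ims)[:,:,::-1])
E
```

```text
clock: 10.92
eef_pos: [0.4684, 0.2453, 0.074]
tool_rot: [0.706, 0.708, -0.0, 0.0]
ft_force: [0.5, 0.3, -0.6]
grip_width: 0.0168
grasp_force: 58.6
clock: 11.08
eef_pos: [0.4685, 0.2436, 0.0741]
tool_rot: [0.708, 0.707, -0.001, -0.0]
ft_force: [-0.4, -0.3, -1.1]
grip_width: 0.0168
grasp_force: 58.6
[0.4685073  0.24357528 0.07414541]
top 188 265
138 195
side 337 280
287 210
```

View pics/a5.png

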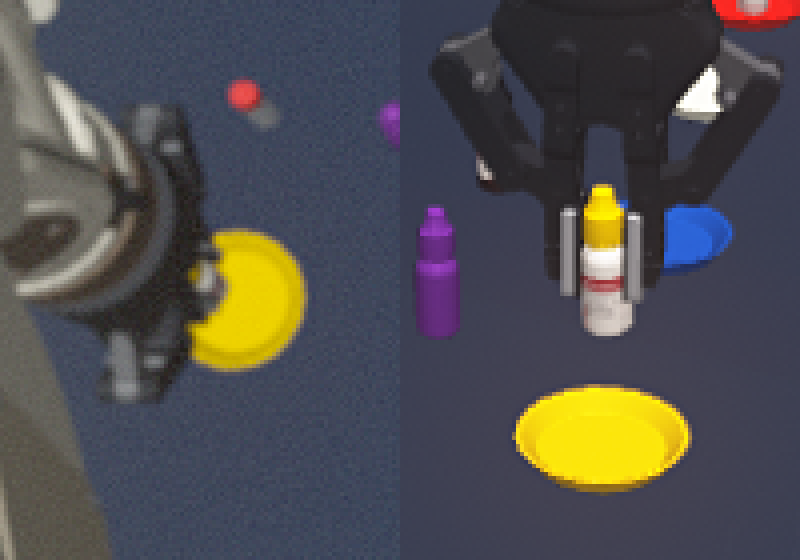

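Yellow bottle upright over the yellow dish (side px (337,280), dish (337,320)). Lowering and releasing.

```bash
python3 -m inch '[[[0,0,0],[0,0,0.05],1],[[0,0,0],[0,0,0.06],1],[[0,0,0],[0,0,0.045],1],[[0,0,0],[0,0,0.025],1],[[0,0,0],[0,0,0.01],1],[[0,0,0],[0,0,0],1],[[0,0,0],[0,0,0],1]]'
python3 -m inch '[[[0,0,0],[0,0,0],0.6],[[0,0,0],[0,0,0],0.4],[[0,0,0],[0,0,0],0.2],[[0,0,0],[0,0,0],0.1],[[0,0,0],[0,0,-0.03],0.1],[[0,0,0],[0,0,-0.07],0],[[0,0,0],[0,0,-0.1],-0.3],[[0,0,0],[0,0,-0.12],-0.3],[[0,0,0],[0,0,-0.12],-0.3],[[0,0,0],[0,0,0],-0.3]]'
python3 -m inch '[[[0,0,0],[0,0,0],-0.3]]'
```

```text
clock: 11.77
eef_pos: [0.4679, 0.2435, 0.0182]
tool_rot: [0.708, 0.707, -0.001, -0.0]
ft_force: [-4.0, -2.8, 6.7]
grip_width: 0.0169
grasp_force: 58.5
clock: 12.6
eef_pos: [0.4732, 0.2469, 0.1578]
tool_rot: [0.707, 0.707, 0.007, 0.002]
ft_force: [2.0, 0.9, 0.6]
grip_width: 0.0557
grasp_force: 0.0
clock: 12.68
eef_pos: [0.4709, 0.2457, 0.1529]
tool_rot: [0.707, 0.707, 0.003, 0.001]
ft_force: [-0.6, 0.2, -0.8]
grip_width: 0.0556
grasp_force: 0.0
```

```bash
python3 -m inch '[[[0,0,0],[-0.1155,0.03,0],-0.3],[[0,0,0],[-0.1155,0.03,0],-0.3],[[0,0,0],[-0.1155,0.03,0],-0.3],[[0,0,0],[-0.1155,0.03,0],-0.3],[[0,0,0],[-0.1155,0.03,0],-0.3],[[0,0,0],[-0.1155,0.03,0],-0.3],[[0,0,0],[-0.1155,0.03,0],-0.3],[[0,0,0],[-0.1155,0.03,0],-0.3],[[0,0,0],[-0.1155,0.03,0],-0.3],[[0,0,0],[-0.1155,0.03,0],-0.3]]'
python3 -m inch '[[[0,0,0],[0,0,0],-0.3],[[0,0,0],[0,0,0],-0.3],[[0,0,0],[0,0,0],-0.3]]'
python3 - <<'E'
from h import *
from workcell import telemetry,vision
T=vision.camera("top");S=vision.camera("side")
o=np.hstack([cv2.resize(T["img"][235:300,157:237],None,fx=5,fy=5,interpolation=0),cv2.resize(S["img"][275:340,297:377],None,fx=5,fy=5,interpolation=0)])
q=np.hstack([T["img"][170:290,250:450],S["img"][170:290,250:450]]);q=cv2.resize(q,(800,240),interpolation=0)
cv2.imwrite("pics/a6.png",np.vstack([o,q])[:,:,::-1])
E
```

```text
clock: 13.52
eef_pos: [0.5577, -0.1035, 0.1479]
tool_rot: [0.707, 0.707, -0.001, -0.001]
ft_force: [-0.5, 1.7, 0.5]
grip_width: 0.0555
grasp_force: 0.0
clock: 13.77
eef_pos: [0.5575, -0.1017, 0.148]
tool_rot: [0.707, 0.707, -0.001, -0.001]
ft_force: [0.4, -0.1, -0.5]
grip_width: 0.0554
grasp_force: 0.0
```

View pics/a6.png

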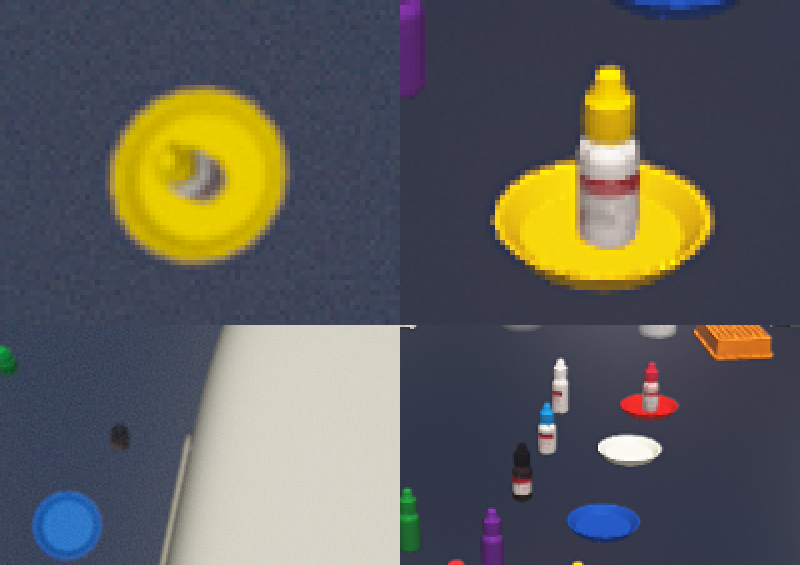

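Yellow bottle stands upright in the middle of the yellow dish (~(197,270) top). Next is blue at (368,225): descend, grip, lift.

```bash
python3 -m inch '[[[0,0,0],[-0.002,0.004,0.09],-0.3],[[0,0,0],[0,0,0.09],-0.3],[[0,0,0],[0,0,0.09],-0.3],[[0,0,0],[0,0,0.08],-0.3],[[0,0,0],[0,0,0.06],-0.3],[[0,0,0],[0,0,0.045],-0.3],[[0,0,0],[0,0,0],-0.3],[[0,0,0],[0,0,0],-0.3]]'
python3 -m inch '[[[0,0,0],[0,0,0],0.2],[[0,0,0],[0,0,0],0.4],[[0,0,0],[0,0,0],0.6],[[0,0,0],[0,0,0],0.8],[[0,0,0],[0,0,0],1],[[0,0,0],[0,0,0],1],[[0,0,0],[0,0,0],1]]'
python3 -m inch '[[[0,0,0],[0,0,-0.04],1],[[0,0,0],[0,0,-0.08],1],[[0,0,0],[0,0,-0.08],1],[[0,0,0],[0,0,0],1],[[0,0,0],[0,0,0],1],[[0,0,0],[0,0,0],1]]'
```

```text
clock: 14.53
eef_pos: [0.5589, -0.101, 0.0123]
tool_rot: [0.707, 0.708, -0.001, -0.001]
ft_force: [1.6, -0.2, -0.2]
grip_width: 0.0551
grasp_force: 0.0
clock: 15.12
eef_pos: [0.5609, -0.1025, 0.0144]
tool_rot: [0.707, 0.707, 0.001, 0.001]
ft_force: [-0.9, 1.5, 5.5]
grip_width: 0.0168
grasp_force: 58.7
clock: 15.62
eef_pos: [0.5595, -0.1026, 0.0727]
tool_rot: [0.707, 0.707, -0.0, -0.0]
ft_force: [-0.6, -1.4, -0.0]
grip_width: 0.017
grasp_force: 58.7
```

```bash
python3 -m inch '[[[0,0,0],[0,-0.07,0],1],[[0,0,0],[0,-0.09,0],1],[[0,0,0],[0.03,-0.08,0],1],[[0,0,0],[0.08,-0.052,0],1],[[0,0,0],[0.11,0,0],1],[[0,0,0],[0.12,0,0],1],[[0,0,0],[0.11,0,0],1],[[0,0,0],[0.078,0,0],1],[[0,0,0],[0.04,0,0],1],[[0,0,0],[0,0,0],1]]'
python3 -m inch '[[[0,0,0],[0,0,0],1],[[0,0,0],[0,0,0],1],[[0,0,0],[0,0,0],1]]'
```

```text
clock: 16.45
eef_pos: [0.4714, 0.0699, 0.0719]
tool_rot: [0.706, 0.708, -0.001, -0.001]
ft_force: [-1.2, 0.3, -1.2]
grip_width: 0.0164
grasp_force: 58.7
clock: 16.7
eef_pos: [0.4721, 0.0667, 0.0726]
tool_rot: [0.708, 0.706, -0.0, -0.0]
ft_force: [1.0, 0.0, 0.0]
grip_width: 0.0172
grasp_force: 58.8
```

```bash
python3 -m inch '[[[0,0,0],[0.002,0,0.05],1],[[0,0,0],[0,0,0.06],1],[[0,0,0],[0,0,0.045],1],[[0,0,0],[0,0,0.025],1],[[0,0,0],[0,0,0.01],1],[[0,0,0],[0,0,0],1],[[0,0,0],[0,0,0],1]]'
python3 -m inch '[[[0,0,0],[0,0,0],0.6],[[0,0,0],[0,0,0],0.4],[[0,0,0],[0,0,0],0.2],[[0,0,0],[0,0,0],0.1],[[0,0,0],[0,0,-0.03],0.1],[[0,0,0],[0,0,-0.07],0],[[0,0,0],[0,0,-0.1],-0.3],[[0,0,0],[0,0,-0.12],-0.3],[[0,0,0],[0,0,-0.12],-0.3],[[0,0,0],[0,0,0],-0.3]]'
python3 -m inch '[[[0,0,0],[0,0,0],-0.3],[[0,0,0],[0,0,0],-0.3]]'
```

```text
clock: 17.28
eef_pos: [0.4714, 0.0673, 0.0173]
tool_rot: [0.708, 0.706, -0.001, -0.0]
ft_force: [-5.6, -1.2, 13.4]
grip_width: 0.0169
grasp_force: 60.4
clock: 18.12
eef_pos: [0.4771, 0.0691, 0.1555]
tool_rot: [0.707, 0.707, 0.005, 0.004]
ft_force: [1.1, -0.7, 0.4]
grip_width: 0.0556
grasp_force: 0.0
clock: 18.28
eef_pos: [0.4722, 0.0684, 0.148]
tool_rot: [0.707, 0.707, 0.0, 0.0]
ft_force: [-0.0, -0.5, -1.3]
grip_width: 0.0552
grasp_force: 0.0
```

```bash
python3 - <<'E'
from h import *
from workcell import vision
T0=np.load("top0.npy",allow_pickle=True).item();S=vision.camera("side")
g=T0["img"][212:236,416:442];m=(g.min(2)>105).astype(np.uint8);n,l,s,ce=cv2.connectedComponentsWithStats(m);i=1+np.argmax(s[1:,4])
pts=np.argwhere(l==i)[:,::-1]+[416,212]
d=np.array([proj(T0,[.564,-.2224,.065])-proj(T0,[.564,-.2224,0])])[0];L=np.linalg.norm(d);d/=L
a=pts@d;ctr=pts.mean(0);print("extent along",a.min()-ctr@d,a.max()-ctr@d,"ax len",L,"perp",np.ptp(pts@[-d[1],d[0]]))
# top end of cap: radius ~ small nozzle; low end: body r=10mm (5.1px)
tip=ctr+d*(a.max()-ctr@d);low=ctr+d*(a.min()-ctr@d)
print("from tip(r4mm)",onz(T0,tip-d*1.5,.065),"from low",onz(T0,low+d*5.1,0.0))
for (k,z) in(((480.5,212.5),.048),):print(onz(T0,k,z))
w=blob(S,0,180,(322,188,338,218),smin=0,smax=90,vmin=110);x,y,ww,h,_=w[1];print(w)
o,dd=ray(S,x+ww/2-.5,y+h/2-.5);t=(-.2224-o[1])/dd[1];print("side at y",o+t*dd)
cv2.imwrite("pics/a7.png",cv2.resize(S["img"][180:330,270:420],(600,600),interpolation=0)[:,:,::-1])
E
```

```text
extent along -8.649477489128657 7.61658504130088 ax len 10.477165939065003 perp 9.902979335619193
from tip(r4mm) [ 0.56684238 -0.22526531  0.065     ] from low [ 0.56828547 -0.22670172  0.        ]
[ 0.58688894 -0.32655928  0.048     ]
(array([329.95555556, 201.29444444]), array([326, 188,   9,  26, 180], dtype=int32))
side at y [ 0.56460216 -0.2224      0.0293583 ]
```

View pics/a7.png

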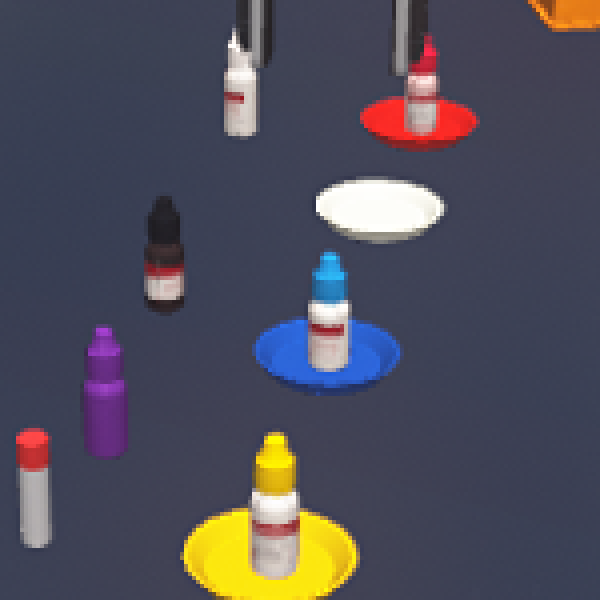

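Side view: blue bottle upright in the blue dish (352,263); yellow and red are still standing in theirs. White is at about (0.565,-0.2245).

```bash
python3 -m inch '[[[0,0,0],[-0.108,0.0345,0],-0.3],[[0,0,0],[-0.108,0.0345,0],-0.3],[[0,0,0],[-0.108,0.0345,0],-0.3],[[0,0,0],[-0.108,0.0345,0],-0.3],[[0,0,0],[-0.108,0.0345,0],-0.3],[[0,0,0],[-0.108,0.0345,0],-0.3],[[0,0,0],[-0.108,0.0345,0],-0.3],[[0,0,0],[-0.108,0.0345,0],-0.3],[[0,0,0],[-0.108,0.0345,0],-0.3],[[0,0,0],[0,0,0],-0.3]]'
python3 -m inch '[[[0,0,0],[0,0,0],-0.3],[[0,0,0],[0,0,0],-0.3],[[0,0,0],[0,0,0],-0.3]]'
```

```text
clock: 19.17
eef_pos: [0.5655, -0.2287, 0.145]
tool_rot: [0.709, 0.705, -0.001, -0.0]
ft_force: [1.7, -0.2, -0.2]
grip_width: 0.0555
grasp_force: 0.0
clock: 19.42
eef_pos: [0.5644, -0.2218, 0.1467]
tool_rot: [0.707, 0.707, -0.0, -0.001]
ft_force: [0.3, 0.5, -0.9]
grip_width: 0.0554
grasp_force: 0.0
```

```bash
python3 -m inch '[[[0,0,0],[-0.004,0.002,0.09],-0.3],[[0,0,0],[0,0,0.09],-0.3],[[0,0,0],[0,0,0.09],-0.3],[[0,0,0],[0,0,0.08],-0.3],[[0,0,0],[0,0,0.05],-0.3],[[0,0,0],[0,0,0.037],-0.3],[[0,0,0],[0,0,0],-0.3],[[0,0,0],[0,0,0],-0.3]]'
python3 -m inch '[[[0,0,0],[0,0,0],0.2],[[0,0,0],[0,0,0],0.4],[[0,0,0],[0,0,0],0.6],[[0,0,0],[0,0,0],0.8],[[0,0,0],[0,0,0],1],[[0,0,0],[0,0,0],1],[[0,0,0],[0,0,0],1]]'
python3 -m inch '[[[0,0,0],[0,0,-0.04],1],[[0,0,0],[0,0,-0.08],1],[[0,0,0],[0,0,-0.08],1],[[0,0,0],[0,0,0],1],[[0,0,0],[0,0,0],1],[[0,0,0],[0,0,0],1]]'
```

```text
clock: 20.08
eef_pos: [0.5658, -0.2233, 0.0168]
tool_rot: [0.707, 0.707, -0.0, -0.0]
ft_force: [-0.4, 0.6, 0.5]
grip_width: 0.0556
grasp_force: 0.0
clock: 20.67
eef_pos: [0.5671, -0.2247, 0.0184]
tool_rot: [0.707, 0.707, 0.001, 0.001]
ft_force: [0.1, 0.9, 6.2]
grip_width: 0.0173
grasp_force: 58.6
clock: 21.17
eef_pos: [0.5655, -0.2242, 0.0764]
tool_rot: [0.707, 0.707, -0.0, -0.0]
ft_force: [-0.1, -0.1, -0.8]
grip_width: 0.017
grasp_force: 58.6
```

```bash
python3 -m inch '[[[0,0,0],[0,-0.07,0],1],[[0,0,0],[0.02,-0.09,0],1],[[0,0,0],[0.05,-0.09,0],1],[[0,0,0],[0.08,-0.05,0],1],[[0,0,0],[0.1,-0.025,0],1],[[0,0,0],[0.09,0,0],1],[[0,0,0],[0.057,0,0],1],[[0,0,0],[0,0,0],1],[[0,0,0],[0,0,0],1],[[0,0,0],[0,0,0],1]]'
python3 -m inch '[[[0,0,0],[0,0,0],1]]'
```

```text
clock: 22.0
eef_pos: [0.4681, -0.1055, 0.0761]
tool_rot: [0.707, 0.707, -0.001, -0.0]
ft_force: [0.7, 0.9, -0.5]
grip_width: 0.0172
grasp_force: 58.7
clock: 22.08
eef_pos: [0.4684, -0.1059, 0.0763]
tool_rot: [0.708, 0.707, -0.0, -0.0]
ft_force: [-0.1, 0.4, -0.1]
grip_width: 0.017
grasp_force: 58.7
```

```bash
python3 -m inch '[[[0,0,0],[0.002,0,0.05],1],[[0,0,0],[0,0,0.06],1],[[0,0,0],[0,0,0.045],1],[[0,0,0],[0,0,0.023],1],[[0,0,0],[0,0,0.01],1],[[0,0,0],[0,0,0],1],[[0,0,0],[0,0,0],1]]'
python3 -m inch '[[[0,0,0],[0,0,0],0.6],[[0,0,0],[0,0,0],0.4],[[0,0,0],[0,0,0],0.2],[[0,0,0],[0,0,0],0.1],[[0,0,0],[0,0,-0.03],0.1],[[0,0,0],[0,0,-0.07],0],[[0,0,0],[0,0,-0.1],-0.3],[[0,0,0],[0,0,-0.12],-0.3],[[0,0,0],[0,0,-0.12],-0.3],[[0,0,0],[0,0,0],-0.3]]'
python3 -m inch '[[[0,0,0],[0.1,-0.05,-0.05],-0.3],[[0,0,0],[0.1,-0.05,-0.05],-0.3],[[0,0,0],[0.1,-0.05,-0.05],-0.3],[[0,0,0],[0.1,-0.05,0],-0.3],[[0,0,0],[0.1,-0.05,0],-0.3],[[0,0,0],[0.1,-0.05,0],-0.3],[[0,0,0],[0.1,-0.05,0],-0.3],[[0,0,0],[0.1,-0.05,0],-0.3],[[0,0,0],[0.1,-0.05,0],-0.3],[[0,0,0],[0.1,-0.05,0],-0.3]]'
python3 -m inch '[[[0,0,0],[0.12,-0.03,0],-0.3],[[0,0,0],[0.12,-0.03,0],-0.3],[[0,0,0],[0.12,-0.03,0],-0.3],[[0,0,0],[0.12,0,0],-0.3],[[0,0,0],[0.12,0,0],-0.3],[[0,0,0],[0.12,0,0],-0.3],[[0,0,0],[0,0,0],-0.3]]'
python3 - <<'E'
from h import *
from workcell import vision
T=vision.camera("top");S=vision.camera("side")
o=np.vstack([cv2.resize(T["img"][175:300,170:500],(800,303),interpolation=0),np.hstack([cv2.resize(S["img"][170:345,240:420],(300,292),interpolation=0),cv2.resize(T["img"][240:305,335:446],(500,292),interpolation=0)])])
cv2.imwrite("pics/a8.png",o[:,:,::-1])
E
```

```text
clock: 22.67
eef_pos: [0.4675, -0.1053, 0.0213]
tool_rot: [0.708, 0.706, -0.001, -0.001]
ft_force: [-4.9, 1.2, 9.8]
grip_width: 0.0171
grasp_force: 60.0
clock: 23.5
eef_pos: [0.4733, -0.1057, 0.1602]
tool_rot: [0.707, 0.707, 0.004, 0.006]
ft_force: [0.6, 0.2, 0.6]
grip_width: 0.0556
grasp_force: 0.0
clock: 24.33
eef_pos: [0.3178, 0.1968, 0.198]
tool_rot: [0.707, 0.707, 0.001, 0.0]
ft_force: [1.1, -0.2, -0.5]
grip_width: 0.0557
grasp_force: 0.0
clock: 24.92
eef_pos: [0.2917, 0.4176, 0.1971]
tool_rot: [0.706, 0.709, 0.002, -0.001]
ft_force: [1.3, -0.0, -0.1]
grip_width: 0.0554
grasp_force: 0.0
```

View pics/a8.png

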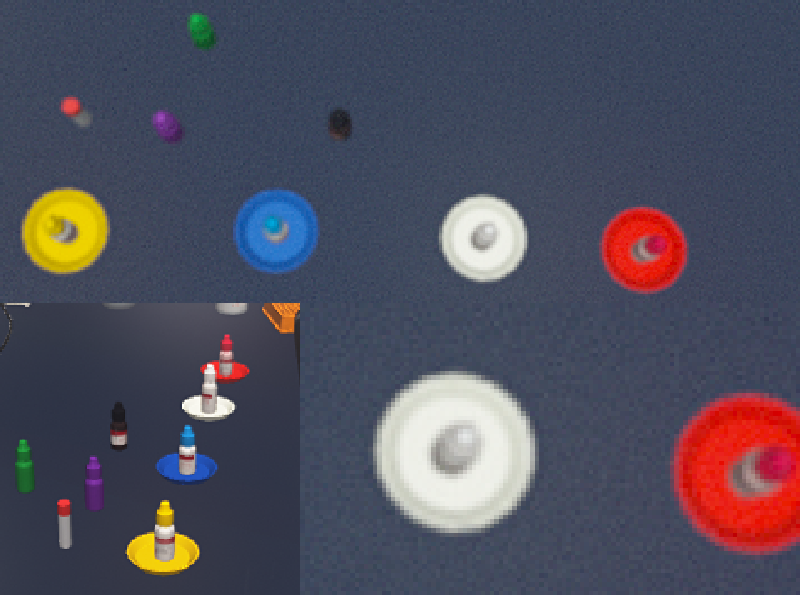

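All four bottles stand upright in the middle of their own dishes: yellow (197,270), blue (284,270), white (369,273), red (435,278). The vial, black, green and purple bottles are where they were, and the arm is clear. Handing in.

```bash
python3 -m inch '[[[0,0,0],[0,0,0],-0.3],[[0,0,0],[0,0,0],-0.3],[[0,0,0],[0,0,0],-0.3],[[0,0,0],[0,0,0],-0.3]]'; python3 -c "
from workcell import workorder;print(workorder.job_done())"
```

```text
clock: 25.35
eef_pos: [0.292, 0.4106, 0.1979]
tool_rot: [0.708, 0.706, 0.0, -0.0]
ft_force: [0.7, 0.1, -0.8]
grip_width: 0.0558
grasp_force: 0.0
the job is handed in; nothing more can be done
None
```

The red, yellow, blue and white bottles were placed in that order and stood upright in the middle of their own dishes in the last pictures, with the black bottle, red vial and look-alikes left untouched; handed in at 25 s, and no verdict came back.

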